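# Kit the console inserts and scrap the short shot

### The arm

A 6-joint arm with a two-finger parallel gripper is mounted at the origin on the work surface. World frame = base frame: x ahead of the robot, y to its left, z up, the work surface at z = 0. Lengths are in m, angles in rad, forces in N, time in s.
With the tool pointing down it reaches from about 0.35 to 0.775 m from the base axis. Payload 5.5 kg.
Tool frame: the origin (TCP) lies midway between the tips of the shut fingers; the grasp point (between the pads) lies 19 mm behind it; z points along the fingers, y is the line along which they close (so a half turn about z gives the same grasp; the last joint's range is limited). The gripper opens to 85 mm and grips with 20 to 120 N. Pads are 22 mm wide; open, the fingers measure 114 mm over their backs; the gripper's body (76 mm by 85 mm) begins 54 mm behind the grasp point. The pads swing forward as they close: fully open they stand 13 mm farther back than shut.
Start: joints at [-1.311, 0.313, 0.046, 1.304, 0, 1.431], TCP at [0.224, -0.53, 0.231] pointing down, gripper open.
Joint ranges: [-2.76, 2.76], [-0.86, 1.69], [-1.03, 1.26], [-2.2, 2.34], [-1.47, 1.5], [-3.14, 3.14]. Speed limits (rad/s): [2.57, 2.57, 3.14, 3.14, 3.14, 3.14].

### API

Orientations are given as a unit quaternion [w, x, y, z].
In Python, from workcell import env gives the robot as it stands. The module is installed in compiled form; this text tells all that it offers.
- The arm moves only by the tool servo_tool, never from a script. Its argument "increments" is a list of rows, each an object of numbers: "grip": the closure, from 0 (fully open) to 1 (shut); "x", "y", "z": the shift along the tool's x, y, z in mm; "roll": the turn about the tool's z in degrees. In form: [{"grip": .., "x": .., "y": .., "z": .., "roll": ..}, ...]. A call has 1 to 5 rows; each row shifts and turns the commanded pose from where the row before left it, along the tool's axes as they then stand; what a row does not reach is not made up. A row lasts 1/12 s, in which the tool goes at most 41.7 mm and 7.16 degrees, less where a joint would pass 70% of its speed; a pose out of reach is approached as far as the arm can. A call is refused whole if a number of a shift passes 41.7 or a number of a turn 7.16, either way. A call with a gripper value outside its range is refused whole. The fingers move at their own pace and stop on an object; "grip_force" is the grip in N (left out, the last holds). Time passes only in rows, so rows that do not move let the fingers close. It gives the time, the measured TCP pose, the force, the opening and the grip force at its end, in the units of the state.
- env.get_state(): the state, without advancing time (a new reading comes with each control period).
- env.read_camera(name): name is "scene" or "top"; returns the picture (384x512x3 uint8, red, green, blue); there is no depth.
- env.get_calibration(name): a dict with "vertical_fov" (degrees; the focal length in pixels is half the picture's height over the tangent of half this angle, whatever the lens; pixels are square), "cx", "cy" (the principal point, pixels), "rvec" (rotation vector, rad) and "tvec" (3), from world to camera coordinates, as OpenCV has them. Camera axes: x right, y down, z forward; pixel columns grow to the right and rows downward; lengths in m; the calibration is good to about 2 mm. A picture is of the moment at which its call begins. get_calibration takes no time and is no camera call.
- env.hand_in(): hands the job in; it is judged then, once.
The state is a dict: "clock": time; "joint_pos": joint angles; "qvel": joint speeds; "tau": joint torques, N m; "tcp_pos": TCP position; "orientation": TCP orientation; "wrist_force": force on the tool from outside, world axes, zero at the start; "ft_torque": the same for the moment, N m; "finger_gap": finger opening in m; "grip_force": force on a finger pad.
Only numpy, scipy, OpenCV 4.12 (cv2) and the standard library are available. Lean on these libraries where they do the work, as an engineer would, in place of code of your own. Each camera call takes 0.05 s, during which the arm holds its last target. There are 200 camera calls.

### The job

Kit one set of black console inserts for the gluing bench: set each of the three good ones down, upright and without dropping it, in the blue tray whose recess has its outline, so that it stands flat on the recess floor. The short-shot insert, whose one end never filled in the mould, is scrap: push it down through the sprung flap in the top of the grey scrap box and let it fall inside, so that the flap springs shut behind it. Leave the glue gun, the drink bottle and the tape roll where they are.

Things in the scene. Friction and masses are not known exactly. Their poses are not given: they have to be found in the camera images.
- long_insert: Good long insert: black plastic open-topped box, 84 mm long (x) by 36 mm wide (y) by 42 mm high, 3 mm walls on all four sides, a thin rib across the middle inside; about 45 g. Stands upright, loose on the bench. Origin: centre of its underside; z up. The same if turned half round.
- short_shot: Scrap short-shot insert: a black open-topped box like the long insert, 36 mm wide (y), 42 mm high, but only 56 mm long (x): one end wall, at -x; at +x it stops short, open, with ragged floor and sides (side walls are full height from x = -28 to +15 mm). About 35 g, upright, loose on the bench. Origin: centre of its underside, 28 mm from the closed end; z up.
- corner_insert: Good corner insert: black open-topped L-shaped box, 76 by 76 mm outside, legs 30 mm wide, 42 mm high, 3 mm walls; about 50 g; upright, loose. Origin: on the underside, middle of the square round the L; z up. One leg along x fills y = -38 to -8 mm, the other along y fills x = -38 to -8 mm; the elbow is at (-x, -y); the square from -8 to +38 mm in x and y is empty.
- round_insert: Good round insert: black open-topped round cup, 50 mm outer diameter, 42 mm high, 3 mm wall; about 35 g. Stands upright, loose on the bench. Origin: centre of its underside; z up.
- long_tray: Blue kitting tray for the long insert, 128 mm (x) by 80 mm (y), fixed to the bench. Its top face is 10 mm above the bench; in the middle a rectangular recess 100 mm (x) by 52 mm (y), 7 mm deep, grey-lined floor 3 mm above the bench: 8 mm of room all round the insert. Origin: centre of the underside; x along the recess.
- corner_tray: Blue kitting tray for the corner insert, 116 by 116 mm, fixed. Top face 10 mm above the bench; L-shaped recess 7 mm deep (grey-lined floor 3 mm above the bench), 8 mm larger than the L all round: legs fill y = -46 to 0 and x = -46 to 0 mm, from -46 to +46 mm long; elbow at (-x, -y). Origin: centre of the underside; an insert with the same origin and axes lies mid-recess.
- round_tray: Blue kitting tray for the round insert, 96 by 96 mm, fixed to the bench. Top face 10 mm above the bench, in the middle a round recess 66 mm in diameter, 7 mm deep, grey-lined floor 3 mm above the bench: 8 mm of room all round. Origin: centre of the underside.
- scrap_box: Grey steel scrap box, 180 x 180 mm, 200 mm high, fixed, closed but for a 130 x 130 mm slot in the middle of its top, filled by a steel flap that hinges inwards and down about the slot's +x edge (hinge along y at x = +65 mm, z = 197 mm; free edge at x = -61 mm). Inside empty, 172 x 172 mm, floor 4 mm up. Origin: centre of the underside; z up.
- scrap_flap (a joint): Flap angle, rad: 0 shut (level with the box top), grows as it is pushed down into the box, at most 1.48 (hanging). A light spring (1 to 2 N at its middle) swings it shut; an insert's weight does not open it. With the fingertips 45 to 50 mm below the box top, at the slot's middle or up to 10 mm to its hinge side, fingers and insert hold it open and an insert let go falls past it (at 35 mm it can lodge).
There are look-alikes about, which are no part of the job. What is shaped like the corner_insert but yellow is not meant. Leave any orange look-alike of the long_insert alone.

How it is judged:
At the end, for the whole second after the job is handed in: Each good insert rests upright on its own recess's floor (within 13 mm of the tray centre, 2.5 mm in height, 0.08 rad tilt; long and corner ones within 0.35 rad of the tray). The short shot rests inside the scrap box (under 80 mm up) and the flap is shut (under 0.1 rad) (horizontal distance between long_insert and long_tray below 0.013 m and z of long_insert in the frame of long_tray between 0.001 and 0.0055 m and angle between each of long_insert, corner_insert, round_insert's own z axis and vertical below 0.08 rad and linear speed of each of long_insert, corner_insert, round_insert, short_shot below 0.02 m/s and angle between the x axis of long_insert and the x axis of long_tray, either way round below 0.35 rad and horizontal distance between corner_insert and corner_tray below 0.013 m and z of corner_insert in the frame of corner_tray between 0.001 and 0.0055 m and angle between the x axis of corner_insert and the x axis of corner_tray, either way round below 0.35 rad and horizontal distance between round_insert and round_tray below 0.013 m and z of round_insert in the frame of round_tray between 0.001 and 0.0055 m and z of short_shot in the frame of scrap_box between -0.005 and 0.08 m and x of short_shot in the frame of scrap_box between -0.09 and 0.09 m and y of short_shot in the frame of scrap_box between -0.09 and 0.09 m and value of joint scrap_flap below 0.1 rad); the robot touches nothing.
It fails at once if the long insert is let go more than 40 mm above the bench (dropped) (height (world z) of long_insert above 0.04 m and contact force between the fingers and long_insert below 0.02 N).
It fails at once if the corner insert is let go more than 40 mm above the bench (dropped) (height (world z) of corner_insert above 0.04 m and contact force between the fingers and corner_insert below 0.02 N).
It fails at once if the round insert is let go more than 40 mm above the bench (dropped) (height (world z) of round_insert above 0.04 m and contact force between the fingers and round_insert below 0.02 N).
It fails at once if the glue gun, drink bottle or tape roll is pushed more than 25 mm out of its place (distance of any of glue_gun, drink_bottle, tape_roll from where it was at the start of the episode above 0.025 m).
It also fails if it takes over 104 s, if anything falls off the work surface, if the arm or the gripper's body presses on something with over 40 N, if the wrist force passes 120 N, or if a joint passes its speed limit or range.

## Working session

There is one attempt and no reset: what is moved stays moved. The work goes in short steps, Python scripts to look and compute and a tool call to move; the robot and the scene stay as the last step left them, time stands still between calls to the robot, and variables do not carry over. Pictures are saved under pics/ and viewed, at most 14 in all, crops included, and the job is handed in when it is done.

Besides the shell and the picture viewer there is one more tool, called after "Request:" as name(argument=value, ...) on one line, values as JSON. servo_tool: Moves the arm, as the interface text tells. Its arguments: {"type":"object","properties":{"increments":{"type":"array"},"grip_force":{"type":"number"}},"required":["increments"]}

```bash
mkdir -p pics
cat > h.py <<'E'
import numpy as np, cv2
from workcell import env
def cal(n):
    c=env.get_calibration(n); f=192/np.tan(np.radians(c["vertical_fov"])/2)
    K=np.array([[f,0,c["cx"]],[0,f,c["cy"]],[0,0,1.]])
    return c,K,cv2.Rodrigues(np.array(c["rvec"],float))[0],np.array(c["tvec"],float)
def ray(n,uv,z):
    c,K,R,t=cal(n); uv=np.atleast_2d(np.array(uv,float))
    d=(np.linalg.inv(K)@np.c_[uv,np.ones(len(uv))].T).T@R
    o=-R.T@t
    return (o+d*((z-o[2])/d[:,2])[:,None])[:,:2]
def proj(n,P):
    c,K,R,t=cal(n); p=(R@np.atleast_2d(P).T).T+t; q=p@K.T
    return q[:,:2]/q[:,2:]
def snap(n,name):
    im=env.read_camera(n); cv2.imwrite(f"pics/{name}.png",im[:,:,::-1]); return im
E
python3 - <<'E'
from h import *
for n in("scene","top"):
    im=snap(n,n+"0"); cv2.imwrite(f"pics/{n}0b.png",cv2.resize(im[:,:,::-1],(800,600),interpolation=cv2.INTER_CUBIC))
    c,K,R,t=cal(n); print(n,c,-R.T@t)
s=env.get_state(); print(s)
E
```

```text
scene {'vertical_fov': 57.123127227510956, 'cx': 255.26812786922164, 'cy': 189.90693658726013, 'rvec': array([ 1.92650816,  1.06781599, -0.60119689]), 'tvec': array([-0.3033121 , -0.07218909,  1.42763342])} [ 1.22134796 -0.38359067  0.70463752]
top {'vertical_fov': 42.65428102434174, 'cx': 253.34428816178988, 'cy': 193.20176521013246, 'rvec': array([ 2.16399909, -2.19180236,  0.0585223 ]), 'tvec': array([0.08936752, 0.50434285, 1.55089382])} [0.39558343 0.0581488  1.58358845]
{'clock': 0.1, 'joint_pos': array([-1.31060858e+00,  3.13954209e-01,  4.51094463e-02,  1.30363482e+00,
        1.15344484e-05,  1.43122350e+00]), 'qvel': array([ 8.95982125e-04, -2.52972086e-03,  1.51568302e-03,  2.77545342e-04,
        6.80038000e-05,  2.95550106e-04]), 'tau': array([ 2.34693834e-03, -4.81726635e+01,  2.99244171e+01,  1.27464309e-02,
       -7.47637591e-05,  1.73295490e-05]), 'tcp_pos': array([ 0.22367757, -0.52920957,  0.23048851]), 'orientation': array([-8.40444281e-04,  9.80090008e-01,  1.98551927e-01, -4.49688681e-05]), 'wrist_force': array([-0.04292839, -0.63336268, -0.06871811]), 'ft_torque': array([ 0.03083893, -0.03610619,  0.00488905]), 'grip_force': 0.0, 'finger_gap': 0.08548746410615694}
```

View pics/top0b.png

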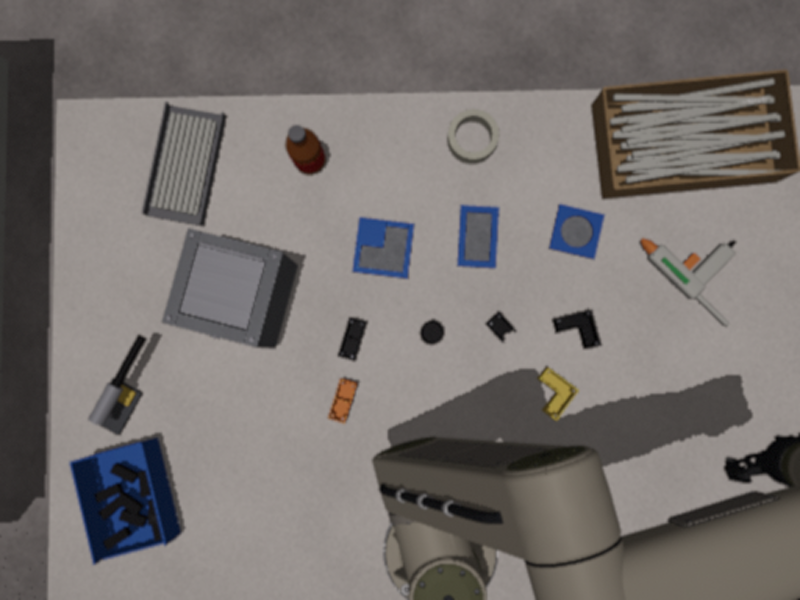

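View pics/scene0b.png

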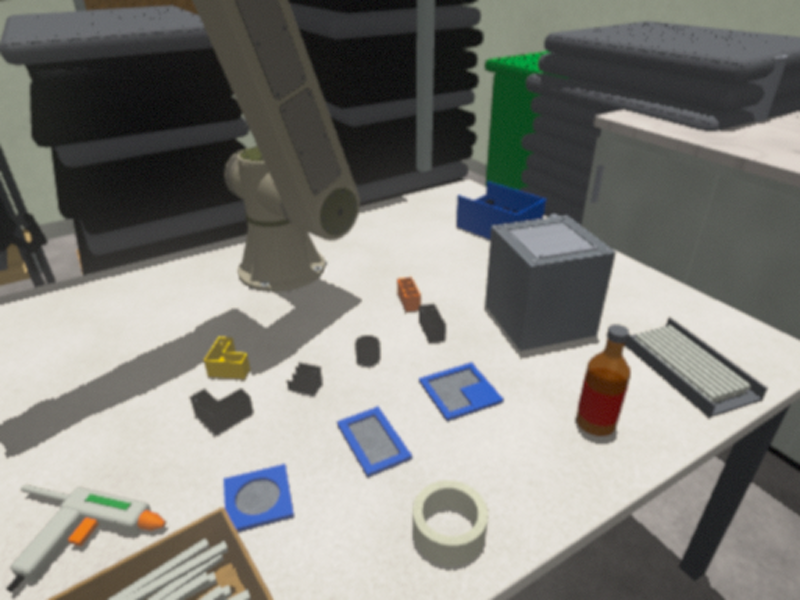

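The top view (800x600 scale) shows these candidates:
- **Long insert:** black at (352,338). The orange one at (343,400) is a look-alike.
- **Round insert:** (432,331).
- **Short shot:** (501,326), short with one ragged end.
- **Corner insert:** black at (582,327). The yellow one at (557,393) is a look-alike.
- **Trays:** L at (384,248), rectangle at (479,237), round at (577,231).
- **Scrap box:** (225,287).
- **Black bits in the blue bin:** (125,505), not part of the job.

Next I'll measure, and confirm in one crop.

```bash
cat > meas.py <<'E'
from h import *
S=512/800
def blob(im,mask,seed,r=28):
    m=np.zeros_like(mask); u,v=int(seed[0]*S),int(seed[1]*S)
    m[v-r:v+r,u-r:u+r]=mask[v-r:v+r,u-r:u+r]
    n,l,st,ce=cv2.connectedComponentsWithStats(m.astype(np.uint8))
    i=1+np.argmax(st[1:,4]); return (l==i).astype(np.uint8)
def info(name,m,z):
    cs=max(cv2.findContours(m,cv2.RETR_EXTERNAL,cv2.CHAIN_APPROX_NONE)[0],key=cv2.contourArea)[:,0]
    W=ray("top",cs,z)*1000
    r=cv2.minAreaRect(W.astype(np.float32)); 
    box=cv2.boxPoints(r); e=box[1]-box[0],box[2]-box[1]; L=max(e,key=np.linalg.norm)
    ys,xs=np.nonzero(m); c=ray("top",np.c_[xs,ys],z).mean(0)*1000
    print(name,"rect c",np.round(r[0],1),"size",np.round(r[1],1),"long-axis deg",round(np.degrees(np.arctan2(L[1],L[0]))%180,1),"centroid",np.round(c,1),"corners",np.round(box).astype(int).tolist())
if __name__=="__main__":
    im=cv2.imread("pics/top0.png"); hsv=cv2.cvtColor(im,cv2.COLOR_BGR2HSV)
    blk=(hsv[...,2]<75); 
    for n,s in dict(long=(352,338),round=(432,331),short=(501,326),corner=(582,327)).items(): info(n,blob(im,blk,s),.021)
    blu=(hsv[...,0]>100)&(hsv[...,0]<125)&(hsv[...,1]>130)
    for n,s in dict(ctray=(384,248),ltray=(479,237),rtray=(577,231)).items(): info(n,blob(im,blu,s),.010)
    crop=im[125:255,90:420]; cv2.imwrite("pics/crop0.png",cv2.resize(crop,(800,315),interpolation=cv2.INTER_CUBIC))
E
python3 meas.py
python3 - <<'E'
from h import *
im=cv2.imread("pics/top0.png")[140:230,95:200]; cv2.imwrite("pics/box0.png",cv2.resize(im,(700,600),interpolation=cv2.INTER_CUBIC))
E
```

```text
long rect c [432.8 173.4] size [35.7 82. ] long-axis deg 162.8 centroid [432.7 173.4] corners [[388, 168], [467, 144], [477, 178], [399, 203]]
round rect c [443.7  10.9] size [42.6 44.9] long-axis deg 134.2 centroid [444.   11.2] corners [[413, 12], [444, -20], [475, 10], [443, 42]]
short rect c [ 454.3 -126.9] size [46.9 37. ] long-axis deg 39.7 centroid [ 455.  -126.5] corners [[424, -128], [448, -156], [484, -126], [461, -98]]
corner rect c [ 440.6 -281.5] size [74.1 80.2] long-axis deg 104.0 centroid [ 450.2 -288.8] corners [[395, -252], [414, -329], [486, -311], [467, -234]]
ctray rect c [619.6 108.7] size [110.4 110.3] long-axis deg 82.2 centroid [629.1 116.1] corners [[557, 62], [667, 46], [682, 156], [572, 171]]
ltray rect c [639.8 -86.7] size [ 74.8 122.6] long-axis deg 175.5 centroid [639.6 -87.6] corners [[576, -119], [698, -129], [704, -54], [582, -45]]
rtray rect c [ 647.5 -289.9] size [91.2 90.7] long-axis deg 74.9 centroid [ 646.9 -289.8] corners [[592, -322], [679, -346], [703, -258], [616, -234]]
```

View pics/crop0.png

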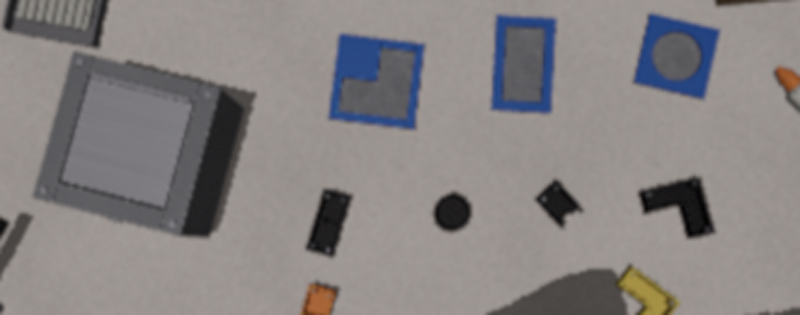

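View pics/box0.png

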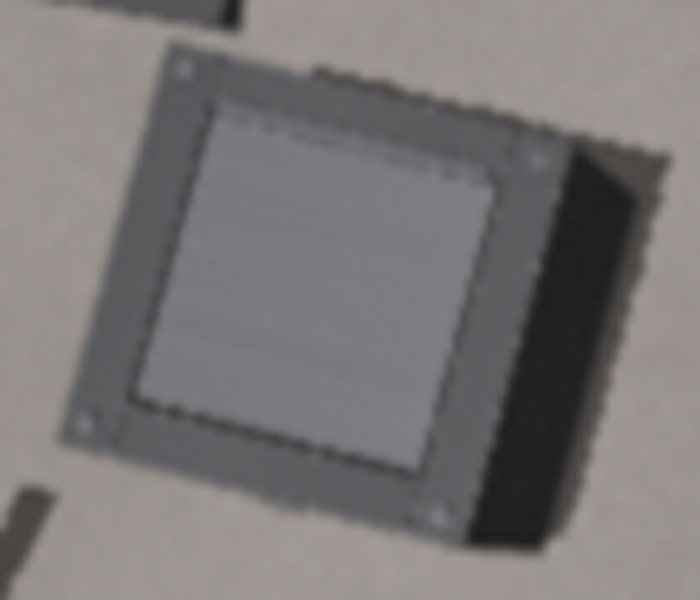

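```bash
cat >> h.py <<'E'
def yaw(): 
    w,x,y,z=env.get_state()["orientation"]; return np.degrees(np.arctan2(2*(x*y+w*z),w*w+x*x-y*y-z*z))
def plan(x,y,z,psi):
    "mm, deg: prints roll and, after it, tool-frame shifts"
    p=env.get_state()["tcp_pos"]*1000; d=np.array([x,y,z])-p; a=yaw()
    r=-((psi-a+180)%360-180)
    f=lambda q:(np.cos(q)*d[0]+np.sin(q)*d[1],np.sin(q)*d[0]-np.cos(q)*d[1])
    print("at",p.round(1),"yaw %.1f roll %.1f"%(a,r),"after roll: x %.1f y %.1f"%f(np.radians(psi)),"| before: x %.1f y %.1f"%f(np.radians(a)),"| z %.1f"%-d[2])
E
python3 - <<'E'
from h import *
k=105/700
f=np.array([(212,105),(495,180),(420,472),(135,402)])*k+[95,140]
o=np.array([(172,42),(578,150),(470,545),(60,440)])*k+[95,140]
for q in(f,o):
    W=ray("top",q,.2)*1000; print(W.round(),W.mean(0).round(1),[np.round([np.linalg.norm(e),np.degrees(np.arctan2(e[1],e[0]))%180],1).tolist() for e in np.roll(W,-1,0)-W])
plan(454,-127,100,39.7)
im=cv2.imread("pics/top0.png")[190:230,300:390]; cv2.imwrite("pics/crop1.png",cv2.resize(im,(800,356),interpolation=cv2.INTER_CUBIC))
E
```

```text
[[604. 439.]
 [570. 318.]
 [446. 350.]
 [478. 471.]] [524.8 394.6] [[125.9, 74.3], [128.0, 165.6], [125.4, 75.6], [130.7, 165.8]]
[[632. 457.]
 [583. 282.]
 [415. 329.]
 [462. 503.]] [523.  392.7] [[180.8, 74.3], [173.7, 164.6], [180.7, 75.0], [176.1, 164.7]]
at [ 223.7 -529.2  230.5] yaw 22.9 roll -16.8 after roll: x 434.1 y -162.3 | before: x 368.7 y -280.9 | z 130.5
```

View pics/crop1.png

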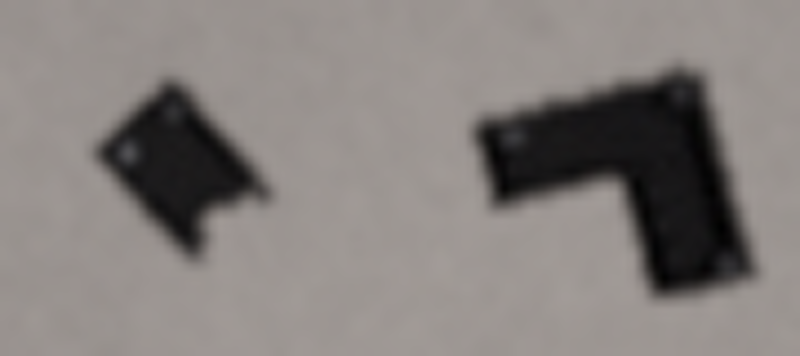

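The crop shows the short shot at left: its closed end is upper-left at (135,118) and its ragged open end is lower-right. The black corner insert is at right, with its elbow upper-right at (690,85). Moving to the short shot.

Request:
servo_tool(increments=[{"grip":0,"x":30.7,"y":-23.4},{"grip":0,"x":30.7,"y":-23.4},{"grip":0,"x":30.7,"y":-23.4},{"grip":0,"x":30.7,"y":-23.4},{"grip":0,"x":30.7,"y":-23.4}], grip_force=35)

```text
invalid input at $.increments[0]: expected keys grip, x, y, z, roll
```

Request:
servo_tool(increments=[{"grip":0,"x":30.7,"y":-23.4},{"grip":0,"x":30.7,"y":-23.4},{"grip":0,"x":30.7,"y":-23.4},{"grip":0,"x":30.7,"y":-23.4},{"grip":0,"x":30.7,"y":-23.4}])

```text
invalid input at $.increments[0]: expected keys grip, x, y, z, roll
```

Request:
servo_tool(increments=[{"grip":0,"x":30.7,"y":-23.4},{"grip":0,"x":30.7,"y":-23.4},{"grip":0.3,"z":40,"roll":-5.6},{"grip":0.3,"z":40,"roll":-5.6},{"grip":0.3,"z":40,"roll":-5.6}])

```text
invalid input at $.increments[0]: expected keys grip, x, y, z, roll
```

```bash
python3 -c "
from h import *
plan(454,-127,12,39.7);print(env.get_state()['clock'])"
```

```text
at [ 223.7 -529.2  230.5] yaw 22.9 roll -16.8 after roll: x 434.1 y -162.3 | before: x 368.7 y -280.9 | z 218.5
0.1
```

All five keys are needed in every row.

Request:
servo_tool(increments=[{"grip":0,"x":30.7,"y":-23.4,"z":0,"roll":0},{"grip":0,"x":30.7,"y":-23.4,"z":0,"roll":0},{"grip":0,"x":30.7,"y":-23.4,"z":0,"roll":0},{"grip":0,"x":30.7,"y":-23.4,"z":0,"roll":0},{"grip":0,"x":30.7,"y":-23.4,"z":0,"roll":0}], grip_force=35)

```text
clock: 0.52
tcp_pos: [0.3199, -0.3604, 0.2308]
orientation: [-0.0, 0.98, 0.198, -0.0]
wrist_force: [0.9, -0.6, 0.9]
finger_gap: 0.0853
grip_force: 0.0
```

Request:
servo_tool(increments=[{"grip":0,"x":30.7,"y":-23.4,"z":0,"roll":0},{"grip":0,"x":30.7,"y":-23.4,"z":0,"roll":0},{"grip":0,"x":30.7,"y":-23.4,"z":0,"roll":0},{"grip":0,"x":30.7,"y":-23.4,"z":0,"roll":0},{"grip":0,"x":30.7,"y":-23.4,"z":0,"roll":0}])

```text
clock: 0.93
tcp_pos: [0.4158, -0.1927, 0.2311]
orientation: [-0.0, 0.98, 0.198, -0.0]
wrist_force: [0.8, -0.8, -0.3]
finger_gap: 0.0852
grip_force: 0.0
```

Request:
servo_tool(increments=[{"grip":0,"x":30.7,"y":-23.4,"z":0,"roll":0},{"grip":0,"x":30.7,"y":-23.4,"z":0,"roll":0},{"grip":0.3,"x":0,"y":0,"z":40,"roll":-5.6},{"grip":0.3,"x":0,"y":0,"z":40,"roll":-5.6},{"grip":0.3,"x":0,"y":0,"z":40,"roll":-5.6}])

```text
clock: 1.35
tcp_pos: [0.4547, -0.1266, 0.1104]
orientation: [0.001, 0.939, 0.343, 0.001]
wrist_force: [0.4, -0.5, -0.9]
finger_gap: 0.0595
grip_force: 0.0
```

```bash
python3 -c "
from h import *
plan(454,-127,12,39.7);s=env.get_state();print(s['clock'],s['finger_gap'])"
```

```text
at [ 454.7 -126.6  110.4] yaw 40.1 roll 0.4 after roll: x -0.8 y -0.1 | before: x -0.8 y -0.1 | z 98.4
1.35 0.05954574892479772
```

Request:
servo_tool(increments=[{"grip":0.3,"x":0,"y":0,"z":38,"roll":0},{"grip":0.3,"x":0,"y":0,"z":38,"roll":0},{"grip":0.3,"x":0,"y":0,"z":22,"roll":0},{"grip":1,"x":0,"y":0,"z":0,"roll":0},{"grip":1,"x":0,"y":0,"z":0,"roll":0}])

```text
clock: 1.77
tcp_pos: [0.4525, -0.127, 0.0124]
orientation: [-0.001, 0.941, 0.34, -0.001]
wrist_force: [-0.2, -0.0, 1.3]
finger_gap: 0.0364
grip_force: 0.0
```

Request:
servo_tool(increments=[{"grip":1,"x":0,"y":0,"z":0,"roll":0},{"grip":1,"x":0,"y":0,"z":0,"roll":0},{"grip":1,"x":0,"y":0,"z":0,"roll":0},{"grip":1,"x":0,"y":0,"z":0,"roll":0}])

```text
clock: 2.1
tcp_pos: [0.455, -0.1283, 0.0147]
orientation: [0.001, 0.941, 0.34, 0.001]
wrist_force: [0.1, 0.0, 0.1]
finger_gap: 0.0351
grip_force: 38.4
```

Request:
servo_tool(increments=[{"grip":1,"x":0,"y":0,"z":-20,"roll":0},{"grip":1,"x":0,"y":0,"z":-35,"roll":0},{"grip":1,"x":0,"y":0,"z":-35,"roll":0},{"grip":1,"x":0,"y":0,"z":0,"roll":0}])

```text
clock: 2.43
tcp_pos: [0.458, -0.1296, 0.1102]
orientation: [0.004, 0.941, 0.34, 0.004]
wrist_force: [0.8, 0.2, -0.1]
finger_gap: 0.0358
grip_force: 38.5
```

Run:
```python
from h import *
b=np.radians(-15.2); c=np.array([524,393.5])+6*np.array([np.cos(b),np.sin(b)]); print(c)
plan(c[0],c[1],275,74.8)
im=snap("scene","s1")[100:330,100:450]; cv2.imwrite("pics/s1c.png",cv2.resize(im[:,:,::-1],(800,526)))
```

```text
[529.79009897 391.92686493]
at [ 458.  -129.6  110.2] yaw 39.7 roll -35.1 after roll: x 522.1 y -67.5 | before: x 388.4 y -355.3 | z -164.8
```

View pics/s1c.png

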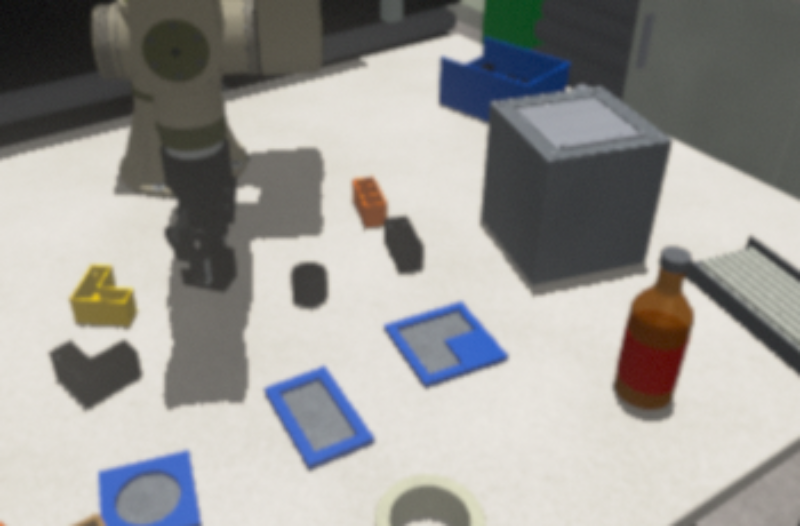

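The picture shows the short shot in the gripper at (205,260), with the other parts undisturbed. Next I raise it and carry it to the box.

Request:
servo_tool(increments=[{"grip":1,"x":0,"y":0,"z":-34,"roll":-7},{"grip":1,"x":0,"y":0,"z":-34,"roll":-7},{"grip":1,"x":0,"y":0,"z":-34,"roll":-7},{"grip":1,"x":0,"y":0,"z":-34,"roll":-7},{"grip":1,"x":0,"y":0,"z":-34,"roll":-7}])

```text
clock: 2.9
tcp_pos: [0.4533, -0.1273, 0.2743]
orientation: [-0.0, 0.793, 0.609, -0.0]
wrist_force: [1.0, -0.3, -1.1]
finger_gap: 0.0357
grip_force: 38.4
```

Request:
servo_tool(increments=[{"grip":1,"x":35,"y":-4.5,"z":0,"roll":0},{"grip":1,"x":35,"y":-4.5,"z":0,"roll":0},{"grip":1,"x":35,"y":-4.5,"z":0,"roll":0},{"grip":1,"x":35,"y":-4.5,"z":0,"roll":0},{"grip":1,"x":35,"y":-4.5,"z":0,"roll":0}])

```text
clock: 3.32
tcp_pos: [0.478, 0.0486, 0.2727]
orientation: [-0.0, 0.795, 0.606, -0.0]
wrist_force: [0.6, -0.1, -0.8]
finger_gap: 0.0354
grip_force: 38.5
```

Request:
servo_tool(increments=[{"grip":1,"x":35,"y":-4.5,"z":0,"roll":0},{"grip":1,"x":35,"y":-4.5,"z":0,"roll":0},{"grip":1,"x":35,"y":-4.5,"z":0,"roll":0},{"grip":1,"x":35,"y":-4.5,"z":0,"roll":0},{"grip":1,"x":35,"y":-4.5,"z":0,"roll":0}])

```text
clock: 3.73
tcp_pos: [0.5024, 0.2236, 0.2725]
orientation: [-0.0, 0.795, 0.607, -0.0]
wrist_force: [1.5, -0.5, 0.4]
finger_gap: 0.0353
grip_force: 38.5
```

Request:
servo_tool(increments=[{"grip":1,"x":35,"y":-4.5,"z":0,"roll":0},{"grip":1,"x":35,"y":-4.5,"z":0,"roll":0},{"grip":1,"x":35,"y":-4.5,"z":0,"roll":0},{"grip":1,"x":35,"y":-4.5,"z":0,"roll":0},{"grip":1,"x":20,"y":-3,"z":0,"roll":0}])

```text
clock: 4.15
tcp_pos: [0.5244, 0.385, 0.2716]
orientation: [-0.0, 0.794, 0.608, -0.0]
wrist_force: [0.5, 0.2, 0.5]
finger_gap: 0.0354
grip_force: 38.5
```

Run:
```python
from h import *
plan(529.8,391.9,152,74.8)
im=snap("top","t2")[100:260,80:260]; cv2.imwrite("pics/t2c.png",cv2.resize(im[:,:,::-1],(675,600)))
```

```text
at [524.4 385.  271.6] yaw 74.8 roll 0.0 after roll: x 8.1 y 3.5 | before: x 8.1 y 3.5 | z 119.6
```

View pics/t2c.png

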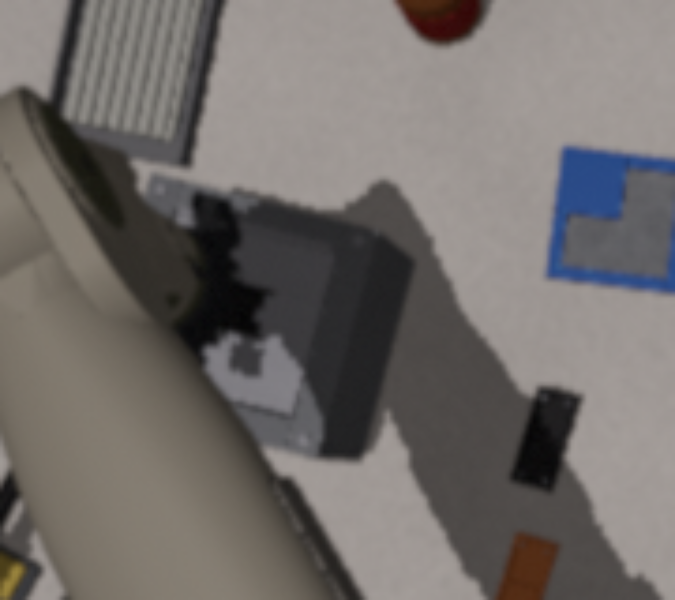

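The picture shows the short shot held over the flap near (245,300), so I push down through it.

Request:
servo_tool(increments=[{"grip":1,"x":8,"y":3.5,"z":25,"roll":0},{"grip":1,"x":0,"y":0,"z":15,"roll":0},{"grip":1,"x":0,"y":0,"z":15,"roll":0},{"grip":1,"x":0,"y":0,"z":15,"roll":0},{"grip":1,"x":0,"y":0,"z":15,"roll":0}])

```text
clock: 4.62
tcp_pos: [0.5299, 0.3882, 0.1867]
orientation: [0.0, 0.795, 0.607, -0.0]
wrist_force: [1.7, 0.4, 1.3]
finger_gap: 0.0355
grip_force: 38.7
```

Request:
servo_tool(increments=[{"grip":1,"x":0,"y":0,"z":12,"roll":0},{"grip":1,"x":0,"y":0,"z":12,"roll":0},{"grip":1,"x":0,"y":0,"z":12,"roll":0},{"grip":1,"x":0,"y":0,"z":0,"roll":0}])

```text
clock: 4.95
tcp_pos: [0.5283, 0.3873, 0.1486]
orientation: [-0.001, 0.795, 0.607, -0.003]
wrist_force: [-1.0, -0.3, -1.0]
finger_gap: 0.0359
grip_force: 38.5
```

Run:
```python
from h import *
plan(529.8,391.9,152,74.8)
im=snap("scene","s3")[60:280,250:450]; cv2.imwrite("pics/s3c.png",cv2.resize(im[:,:,::-1],(545,600)))
```

```text
at [528.3 387.3 148.6] yaw 74.7 roll -0.1 after roll: x 4.8 y 0.3 | before: x 4.8 y 0.3 | z -3.4
```

View pics/s3c.png

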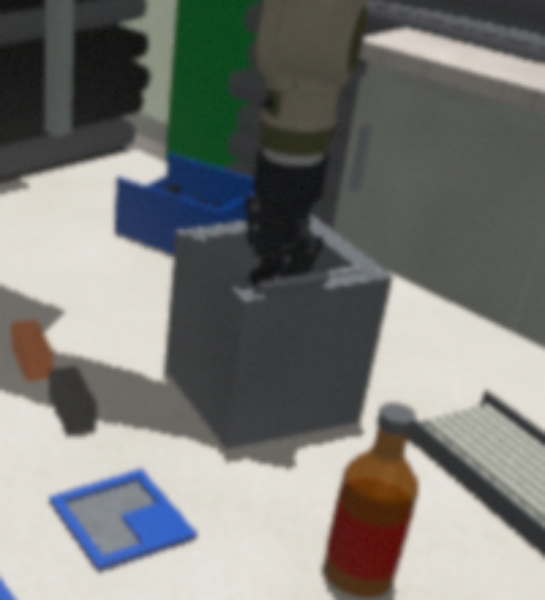

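The flap is pushed in and the gripper is inside the slot at (285,250). Now I release and retreat.

Request:
servo_tool(increments=[{"grip":0.3,"x":0,"y":0,"z":0,"roll":0},{"grip":0.3,"x":0,"y":0,"z":0,"roll":0},{"grip":0.3,"x":0,"y":0,"z":0,"roll":0},{"grip":0.3,"x":0,"y":0,"z":0,"roll":0},{"grip":0.3,"x":0,"y":0,"z":0,"roll":0}])

```text
clock: 5.42
tcp_pos: [0.5303, 0.3887, 0.1528]
orientation: [0.0, 0.795, 0.607, 0.0]
wrist_force: [-0.9, -0.3, 0.6]
finger_gap: 0.0601
grip_force: 1.1
```

Request:
servo_tool(increments=[{"grip":0.3,"x":0,"y":0,"z":0,"roll":0},{"grip":0.3,"x":0,"y":0,"z":0,"roll":0},{"grip":0.3,"x":0,"y":0,"z":0,"roll":0},{"grip":0.3,"x":0,"y":0,"z":-20,"roll":0},{"grip":0.3,"x":0,"y":0,"z":-30,"roll":0}])

```text
clock: 5.83
tcp_pos: [0.5289, 0.3874, 0.1992]
orientation: [-0.0, 0.795, 0.607, -0.003]
wrist_force: [-0.2, -0.3, -0.3]
finger_gap: 0.0596
grip_force: 0.0
```

Request:
servo_tool(increments=[{"grip":0.3,"x":0,"y":0,"z":-35,"roll":-7},{"grip":0.3,"x":0,"y":0,"z":-35,"roll":-7},{"grip":0.3,"x":0,"y":0,"z":0,"roll":-7},{"grip":0.3,"x":0,"y":0,"z":0,"roll":-7},{"grip":0.3,"x":0,"y":0,"z":0,"roll":-7}])

```text
clock: 6.25
tcp_pos: [0.5315, 0.3887, 0.2737]
orientation: [0.001, 0.573, 0.819, 0.001]
wrist_force: [0.2, 0.6, -0.8]
finger_gap: 0.06
grip_force: 0.0
```

Request:
servo_tool(increments=[{"grip":0.3,"x":0,"y":0,"z":0,"roll":-7},{"grip":0.3,"x":0,"y":0,"z":0,"roll":-7},{"grip":0.3,"x":0,"y":0,"z":0,"roll":-7},{"grip":0.3,"x":0,"y":0,"z":0,"roll":-7},{"grip":0.3,"x":0,"y":0,"z":0,"roll":-7}])

```text
clock: 6.67
tcp_pos: [0.531, 0.3884, 0.2724]
orientation: [0.001, 0.3, 0.954, 0.0]
wrist_force: [-1.1, -0.1, 0.3]
finger_gap: 0.0599
grip_force: 0.0
```

Run:
```python
from h import *
plan(433,173.4,12,162.8)
```

```text
at [531.  388.4 272.4] yaw 145.0 roll -17.8 after roll: x 30.0 y -234.3 | before: x -42.9 y -232.3 | z 260.4
```

Request:
servo_tool(increments=[{"grip":0.3,"x":-6.1,"y":-33.2,"z":0,"roll":0},{"grip":0.3,"x":-6.1,"y":-33.2,"z":0,"roll":0},{"grip":0.3,"x":-6.1,"y":-33.2,"z":0,"roll":0},{"grip":0.3,"x":-6.1,"y":-33.2,"z":0,"roll":0},{"grip":0.3,"x":-6.1,"y":-33.2,"z":0,"roll":0}])

```text
clock: 7.08
tcp_pos: [0.459, 0.234, 0.2723]
orientation: [0.001, 0.303, 0.953, 0.0]
wrist_force: [1.3, -0.0, 0.3]
finger_gap: 0.0595
grip_force: 0.0
```

Request:
servo_tool(increments=[{"grip":0.3,"x":-6.1,"y":-33.2,"z":0,"roll":0},{"grip":0.3,"x":-6.1,"y":-33.2,"z":0,"roll":0},{"grip":0.3,"x":0,"y":0,"z":40,"roll":-6},{"grip":0.3,"x":0,"y":0,"z":40,"roll":-6},{"grip":0.3,"x":0,"y":0,"z":40,"roll":-6}])

```text
clock: 7.5
tcp_pos: [0.4324, 0.1734, 0.1525]
orientation: [0.003, 0.149, 0.989, 0.001]
wrist_force: [1.0, -0.4, -0.7]
finger_gap: 0.0599
grip_force: 0.0
```

Request:
servo_tool(increments=[{"grip":0.3,"x":0,"y":0,"z":35,"roll":0},{"grip":0.3,"x":0,"y":0,"z":35,"roll":0},{"grip":0.3,"x":0,"y":0,"z":0,"roll":0}])

```text
clock: 7.75
tcp_pos: [0.4265, 0.1727, 0.0768]
orientation: [-0.004, 0.151, 0.989, -0.002]
wrist_force: [-0.4, 0.3, -0.3]
finger_gap: 0.0595
grip_force: 0.0
```

Run:
```python
from h import *
plan(433,173.4,12,162.8)
im=snap("scene","s4")[100:300,220:420]; cv2.imwrite("pics/s4c.png",cv2.resize(im[:,:,::-1],(600,600)))
```

```text
at [426.5 172.7  76.8] yaw 162.7 roll -0.1 after roll: x -6.0 y 2.6 | before: x -6.0 y 2.6 | z 64.8
```

View pics/s4c.png

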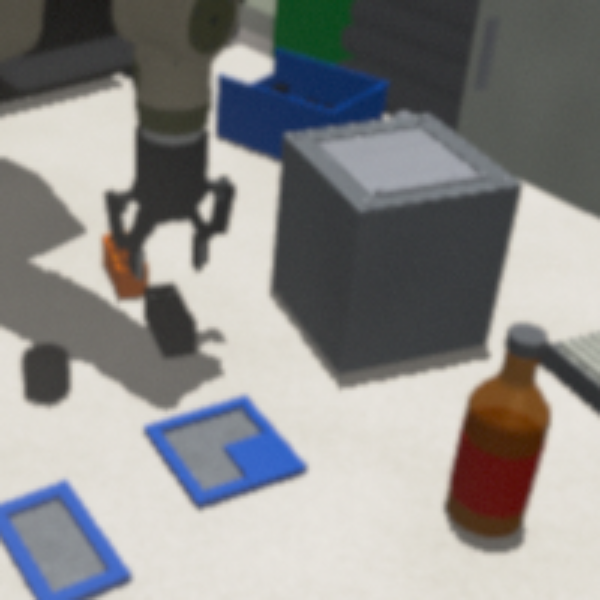

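The flap is shut at (400,158) and the gripper is over the long insert at (170,320). Descending.

Request:
servo_tool(increments=[{"grip":0.3,"x":0,"y":0,"z":0,"roll":0},{"grip":0.3,"x":0,"y":0,"z":25,"roll":0},{"grip":0.3,"x":0,"y":0,"z":25,"roll":0},{"grip":0.3,"x":0,"y":0,"z":15,"roll":0},{"grip":0.3,"x":0,"y":0,"z":0,"roll":0}])

```text
clock: 8.22
tcp_pos: [0.4313, 0.1742, 0.0174]
orientation: [0.0, 0.15, 0.989, -0.0]
wrist_force: [-0.5, 0.9, 0.9]
finger_gap: 0.0596
grip_force: 0.0
```

Request:
servo_tool(increments=[{"grip":1,"x":0,"y":0,"z":0,"roll":0},{"grip":1,"x":0,"y":0,"z":0,"roll":0},{"grip":1,"x":0,"y":0,"z":0,"roll":0},{"grip":1,"x":0,"y":0,"z":0,"roll":0},{"grip":1,"x":0,"y":0,"z":0,"roll":0}])

```text
clock: 8.63
tcp_pos: [0.4333, 0.1747, 0.0198]
orientation: [0.003, 0.15, 0.989, 0.001]
wrist_force: [-0.3, -0.1, 7.7]
finger_gap: 0.0357
grip_force: 36.6
```

Run:
```python
from h import *
plan(639.8,-87,90,175.5)
s=env.get_state();print(s['finger_gap'],s['grip_force'],s['wrist_force'])
```

```text
at [433.3 174.7  19.8] yaw 162.7 roll -12.8 after roll: x -226.4 y -244.7 | before: x -274.9 y -188.5 | z -70.2
0.03566360983213341 36.61293983459473 [-0.31792283 -0.12488516  7.73264874]
```

Request:
servo_tool(increments=[{"grip":1,"x":0,"y":0,"z":-20,"roll":0},{"grip":1,"x":0,"y":0,"z":-35,"roll":-6.4},{"grip":1,"x":0,"y":0,"z":-25,"roll":-6.4},{"grip":1,"x":0,"y":0,"z":0,"roll":0}])

```text
clock: 8.97
tcp_pos: [0.435, 0.1751, 0.1034]
orientation: [0.005, 0.037, 0.999, 0.001]
wrist_force: [0.5, -0.5, -0.4]
finger_gap: 0.0354
grip_force: 35.7
```

Request:
servo_tool(increments=[{"grip":1,"x":-25,"y":-27,"z":0,"roll":0},{"grip":1,"x":-25,"y":-27,"z":0,"roll":0},{"grip":1,"x":-25,"y":-27,"z":0,"roll":0},{"grip":1,"x":-25,"y":-27,"z":0,"roll":0},{"grip":1,"x":-25,"y":-27,"z":0,"roll":0}])

```text
clock: 9.38
tcp_pos: [0.5461, 0.0283, 0.0981]
orientation: [0.001, 0.04, 0.999, -0.0]
wrist_force: [0.1, 0.2, -1.3]
finger_gap: 0.0352
grip_force: 35.7
```

Request:
servo_tool(increments=[{"grip":1,"x":-25,"y":-27,"z":0,"roll":0},{"grip":1,"x":-25,"y":-27,"z":0,"roll":0},{"grip":1,"x":-25,"y":-27,"z":0,"roll":0},{"grip":1,"x":-25,"y":-27,"z":0,"roll":0},{"grip":1,"x":0,"y":0,"z":0,"roll":0}])

```text
clock: 9.8
tcp_pos: [0.6407, -0.0919, 0.0976]
orientation: [0.003, 0.042, 0.999, -0.002]
wrist_force: [1.3, 0.7, 0.0]
finger_gap: 0.0349
grip_force: 35.6
```

Run:
```python
from h import *
plan(639.8,-87,22,175.5)
im=snap("scene","s5")[190:340,180:330]; cv2.imwrite("pics/s5c.png",cv2.resize(im[:,:,::-1],(600,600)))
```

```text
at [640.7 -91.9  97.6] yaw 175.2 roll -0.3 after roll: x 1.3 y 4.8 | before: x 1.3 y 4.8 | z 75.6
```

View pics/s5c.png

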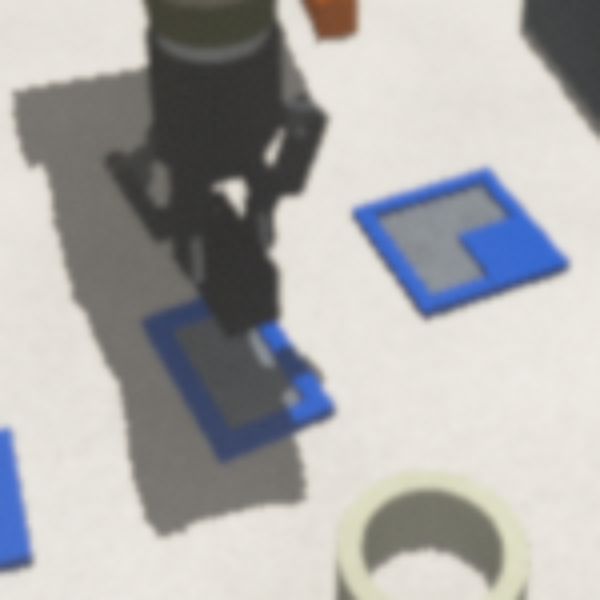

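The long insert is held level over its tray, with its lower corner at (235,330). Lowering it.

Request:
servo_tool(increments=[{"grip":1,"x":0,"y":4.5,"z":25,"roll":0},{"grip":1,"x":0,"y":0,"z":25,"roll":0},{"grip":1,"x":0,"y":0,"z":15,"roll":0},{"grip":1,"x":0,"y":0,"z":4,"roll":0},{"grip":1,"x":0,"y":0,"z":0,"roll":0}])

```text
clock: 10.27
tcp_pos: [0.635, -0.0802, 0.0274]
orientation: [-0.001, 0.039, 0.999, 0.0]
wrist_force: [0.3, 0.6, -0.5]
finger_gap: 0.0355
grip_force: 35.7
```

Request:
servo_tool(increments=[{"grip":1,"x":0,"y":0,"z":2,"roll":0},{"grip":1,"x":0,"y":0,"z":2,"roll":0},{"grip":1,"x":0,"y":0,"z":1.5,"roll":0},{"grip":1,"x":0,"y":0,"z":0,"roll":0},{"grip":1,"x":0,"y":0,"z":0,"roll":0}])

```text
clock: 10.68
tcp_pos: [0.6367, -0.0813, 0.0234]
orientation: [0.0, 0.039, 0.999, -0.0]
wrist_force: [-0.0, -0.5, 0.1]
finger_gap: 0.0353
grip_force: 35.7
```

Run:
```python
from h import *
plan(639.8,-87,22,175.5)
print(env.get_state()['wrist_force'])
```

```text
at [636.7 -81.3  23.4] yaw 175.5 roll 0.0 after roll: x -3.5 y -5.4 | before: x -3.5 y -5.4 | z 1.4
[-0.00519449 -0.49306623  0.1445837 ]
```

Request:
servo_tool(increments=[{"grip":1,"x":-3,"y":-5,"z":0,"roll":0},{"grip":1,"x":0,"y":0,"z":1.5,"roll":0},{"grip":1,"x":0,"y":0,"z":1,"roll":0},{"grip":1,"x":0,"y":0,"z":0,"roll":0},{"grip":1,"x":0,"y":0,"z":0,"roll":0}])

```text
clock: 11.1
tcp_pos: [0.6399, -0.0875, 0.0228]
orientation: [0.001, 0.039, 0.999, -0.001]
wrist_force: [-4.2, 0.2, 12.2]
finger_gap: 0.0351
grip_force: 37.2
```

Contact. Releasing and retreating upward.

Request:
servo_tool(increments=[{"grip":0.3,"x":0,"y":0,"z":-0.5,"roll":0},{"grip":0.3,"x":0,"y":0,"z":0,"roll":0},{"grip":0.3,"x":0,"y":0,"z":0,"roll":0},{"grip":0.3,"x":0,"y":0,"z":0,"roll":0},{"grip":0.3,"x":0,"y":0,"z":-20,"roll":0}])

```text
clock: 11.52
tcp_pos: [0.6359, -0.0858, 0.0366]
orientation: [-0.004, 0.039, 0.999, 0.001]
wrist_force: [-0.5, -0.1, -0.6]
finger_gap: 0.0597
grip_force: 0.0
```

Request:
servo_tool(increments=[{"grip":0.2,"x":0,"y":0,"z":-35,"roll":0},{"grip":0.2,"x":0,"y":0,"z":-35,"roll":0},{"grip":0.2,"x":0,"y":0,"z":-10,"roll":0},{"grip":0.2,"x":0,"y":0,"z":0,"roll":0}])

```text
clock: 11.85
tcp_pos: [0.6417, -0.0872, 0.1249]
orientation: [0.004, 0.039, 0.999, -0.001]
wrist_force: [1.3, -1.2, 0.3]
finger_gap: 0.0684
grip_force: 0.0
```

Run:
```python
from h import *
plan(443.8,11,12,yaw())
```

```text
at [641.7 -87.2 124.9] yaw 175.5 roll -0.0 after roll: x 205.0 y 82.4 | before: x 205.0 y 82.4 | z 112.9
```

Request:
servo_tool(increments=[{"grip":0.05,"x":34,"y":13.7,"z":0,"roll":0},{"grip":0.05,"x":34,"y":13.7,"z":0,"roll":0},{"grip":0.05,"x":34,"y":13.7,"z":0,"roll":0},{"grip":0.05,"x":34,"y":13.7,"z":0,"roll":0},{"grip":0.05,"x":34,"y":13.7,"z":0,"roll":0}])

```text
clock: 12.27
tcp_pos: [0.4721, -0.0041, 0.1188]
orientation: [-0.001, 0.039, 0.999, 0.0]
wrist_force: [-0.4, 0.6, 0.7]
finger_gap: 0.0809
grip_force: 0.0
```

Request:
servo_tool(increments=[{"grip":0.05,"x":34,"y":13.7,"z":0,"roll":0},{"grip":0.05,"x":0,"y":0,"z":20,"roll":0},{"grip":0.05,"x":0,"y":0,"z":20,"roll":0},{"grip":0.05,"x":0,"y":0,"z":0,"roll":0},{"grip":0.05,"x":0,"y":0,"z":0,"roll":0}])

```text
clock: 12.68
tcp_pos: [0.4402, 0.0118, 0.0793]
orientation: [-0.002, 0.039, 0.999, 0.0]
wrist_force: [-0.3, 0.1, -0.3]
finger_gap: 0.0811
grip_force: 0.0
```

Run:
```python
from h import *
plan(443.8,11,12,yaw())
im=snap("scene","s6")[190:340,130:330]; cv2.imwrite("pics/s6c.png",cv2.resize(im[:,:,::-1],(800,600)))
```

```text
at [440.2  11.8  79.3] yaw 175.5 roll -0.0 after roll: x -3.6 y -0.5 | before: x -3.6 y -0.5 | z 67.3
```

View pics/s6c.png

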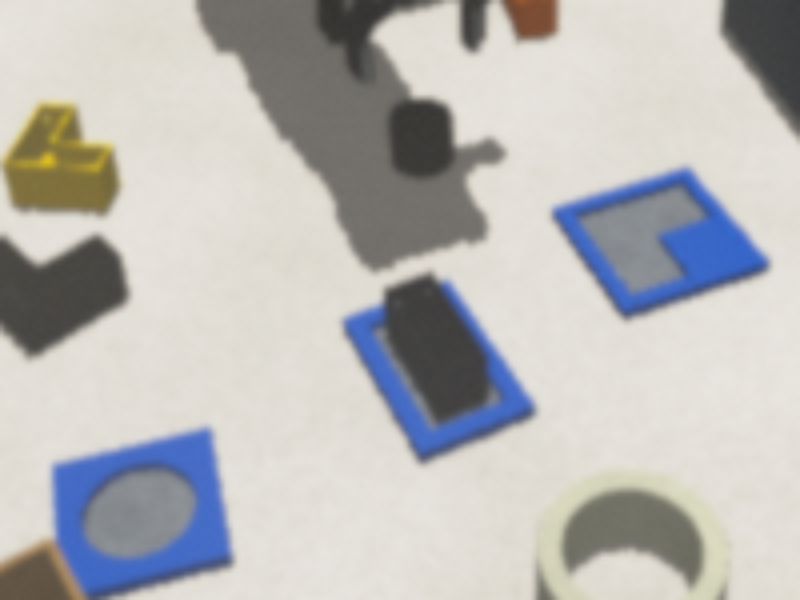

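The long insert is seated in its recess at (437,345), and the gripper straddles the round insert at (420,137). Next I grasp the cup. The clock still has plenty of room.

Request:
servo_tool(increments=[{"grip":0.05,"x":-3,"y":0,"z":25,"roll":0},{"grip":0.05,"x":0,"y":0,"z":25,"roll":0},{"grip":0.05,"x":0,"y":0,"z":15,"roll":0},{"grip":0.05,"x":0,"y":0,"z":0,"roll":0},{"grip":1,"x":0,"y":0,"z":0,"roll":0}])

```text
clock: 13.15
tcp_pos: [0.4451, 0.011, 0.0158]
orientation: [-0.001, 0.039, 0.999, 0.0]
wrist_force: [0.3, -0.1, 0.1]
finger_gap: 0.0709
grip_force: 0.0
```

Request:
servo_tool(increments=[{"grip":1,"x":0,"y":0,"z":0,"roll":0},{"grip":1,"x":0,"y":0,"z":0,"roll":0},{"grip":1,"x":0,"y":0,"z":0,"roll":0},{"grip":1,"x":0,"y":0,"z":0,"roll":0},{"grip":1,"x":0,"y":0,"z":0,"roll":0}])

```text
clock: 13.57
tcp_pos: [0.4466, 0.0109, 0.0174]
orientation: [0.002, 0.039, 0.999, -0.0]
wrist_force: [-1.3, -0.0, 6.3]
finger_gap: 0.0493
grip_force: 36.6
```

Run:
```python
from h import *
plan(647.5,-290,90,yaw())
```

```text
at [446.6  10.9  17.4] yaw 175.5 roll -0.0 after roll: x -223.8 y -284.2 | before: x -223.8 y -284.2 | z -72.6
```

Request:
servo_tool(increments=[{"grip":1,"x":0,"y":0,"z":-20,"roll":0},{"grip":1,"x":0,"y":0,"z":-35,"roll":0},{"grip":1,"x":0,"y":0,"z":-25,"roll":0},{"grip":1,"x":0,"y":0,"z":0,"roll":0}])

```text
clock: 13.9
tcp_pos: [0.4489, 0.0107, 0.1012]
orientation: [0.005, 0.039, 0.999, -0.001]
wrist_force: [1.0, -0.0, 0.6]
finger_gap: 0.049
grip_force: 36.7
```

Request:
servo_tool(increments=[{"grip":1,"x":-22.6,"y":-28.4,"z":0,"roll":0},{"grip":1,"x":-22.6,"y":-28.4,"z":0,"roll":0},{"grip":1,"x":-22.6,"y":-28.4,"z":0,"roll":0},{"grip":1,"x":-22.6,"y":-28.4,"z":0,"roll":0},{"grip":1,"x":-22.6,"y":-28.4,"z":0,"roll":0}])

```text
clock: 14.32
tcp_pos: [0.5475, -0.1407, 0.096]
orientation: [0.0, 0.039, 0.999, -0.0]
wrist_force: [0.8, 0.0, 0.5]
finger_gap: 0.0495
grip_force: 36.7
```

Request:
servo_tool(increments=[{"grip":1,"x":-22.6,"y":-28.4,"z":0,"roll":0},{"grip":1,"x":-22.6,"y":-28.4,"z":0,"roll":0},{"grip":1,"x":-22.6,"y":-28.4,"z":0,"roll":0},{"grip":1,"x":-22.6,"y":-28.4,"z":0,"roll":0},{"grip":1,"x":-22.6,"y":-28.4,"z":0,"roll":0}])

```text
clock: 14.73
tcp_pos: [0.6489, -0.2912, 0.0957]
orientation: [0.0, 0.039, 0.999, -0.0]
wrist_force: [1.1, 0.2, -0.3]
finger_gap: 0.049
grip_force: 36.7
```

Request:
servo_tool(increments=[{"grip":1,"x":0,"y":0,"z":25,"roll":0},{"grip":1,"x":0,"y":0,"z":20,"roll":0},{"grip":1,"x":0,"y":0,"z":0,"roll":0},{"grip":1,"x":0,"y":0,"z":0,"roll":0}])

```text
clock: 15.07
tcp_pos: [0.6466, -0.2889, 0.049]
orientation: [-0.002, 0.039, 0.999, 0.001]
wrist_force: [0.4, -0.0, 0.5]
finger_gap: 0.0492
grip_force: 36.7
```

Run:
```python
from h import *
plan(649,-290,20,yaw())
```

```text
at [ 646.6 -288.9   49. ] yaw 175.5 roll -0.0 after roll: x -2.5 y -1.0 | before: x -2.5 y -1.0 | z 29.0
```

Request:
servo_tool(increments=[{"grip":1,"x":-1,"y":0,"z":15,"roll":0},{"grip":1,"x":0,"y":0,"z":8,"roll":0},{"grip":1,"x":0,"y":0,"z":2,"roll":0},{"grip":1,"x":0,"y":0,"z":0,"roll":0},{"grip":1,"x":0,"y":0,"z":0,"roll":0}])

```text
clock: 15.48
tcp_pos: [0.6494, -0.2896, 0.0268]
orientation: [0.0, 0.039, 0.999, -0.0]
wrist_force: [-0.1, -0.5, -0.3]
finger_gap: 0.0489
grip_force: 36.7
```

Request:
servo_tool(increments=[{"grip":1,"x":0,"y":0,"z":1.5,"roll":0},{"grip":1,"x":0,"y":0,"z":1.5,"roll":0},{"grip":1,"x":0,"y":0,"z":1,"roll":0},{"grip":1,"x":0,"y":0,"z":0,"roll":0},{"grip":1,"x":0,"y":0,"z":0,"roll":0}])

```text
clock: 15.9
tcp_pos: [0.6491, -0.2897, 0.0218]
orientation: [-0.0, 0.039, 0.999, -0.0]
wrist_force: [0.4, 1.2, 0.4]
finger_gap: 0.0491
grip_force: 36.7
```

Request:
servo_tool(increments=[{"grip":1,"x":0,"y":0,"z":1,"roll":0},{"grip":1,"x":0,"y":0,"z":1,"roll":0},{"grip":1,"x":0,"y":0,"z":1,"roll":0},{"grip":1,"x":0,"y":0,"z":0,"roll":0},{"grip":1,"x":0,"y":0,"z":0,"roll":0}])

```text
clock: 16.32
tcp_pos: [0.6492, -0.2898, 0.0205]
orientation: [0.0, 0.039, 0.999, -0.0]
wrist_force: [-2.3, 1.3, 8.5]
finger_gap: 0.0495
grip_force: 37.3
```

Request:
servo_tool(increments=[{"grip":0.15,"x":0,"y":0,"z":-0.5,"roll":0},{"grip":0.15,"x":0,"y":0,"z":0,"roll":0},{"grip":0.15,"x":0,"y":0,"z":0,"roll":0},{"grip":0.15,"x":0,"y":0,"z":0,"roll":0},{"grip":0.15,"x":0,"y":0,"z":-15,"roll":0}])

```text
clock: 16.73
tcp_pos: [0.647, -0.2885, 0.0307]
orientation: [-0.003, 0.039, 0.999, 0.001]
wrist_force: [-0.1, -0.4, 0.6]
finger_gap: 0.0724
grip_force: 0.0
```

Request:
servo_tool(increments=[{"grip":0.15,"x":0,"y":0,"z":-30,"roll":0},{"grip":0.15,"x":0,"y":0,"z":-30,"roll":-6.2},{"grip":0.15,"x":0,"y":0,"z":-20,"roll":-6.2},{"grip":0.15,"x":0,"y":0,"z":0,"roll":-6.2},{"grip":0.15,"x":0,"y":0,"z":0,"roll":0}])

```text
clock: 17.15
tcp_pos: [0.6503, -0.2904, 0.1164]
orientation: [0.002, -0.124, 0.992, -0.001]
wrist_force: [-0.1, -0.2, -0.5]
finger_gap: 0.0726
grip_force: 0.0
```

Run:
```python
from h import *
plan(438.4,-305.7,12,194)
print(ray("top",[[300+705/8.89,190+195/8.89]],.03)*1000)
```

```text
at [ 650.3 -290.4  116.4] yaw -165.7 roll 0.3 after roll: x 209.3 y 36.4 | before: x 209.1 y 37.3 | z 104.4
[[ 440.27180043 -312.76572026]]
```

Request:
servo_tool(increments=[{"grip":0.3,"x":34.8,"y":6.2,"z":0,"roll":0},{"grip":0.3,"x":34.8,"y":6.2,"z":0,"roll":0},{"grip":0.3,"x":34.8,"y":6.2,"z":0,"roll":0},{"grip":0.3,"x":34.8,"y":6.2,"z":0,"roll":0},{"grip":0.3,"x":34.8,"y":6.2,"z":0,"roll":0}])

```text
clock: 17.57
tcp_pos: [0.4704, -0.3012, 0.1127]
orientation: [-0.001, -0.121, 0.993, 0.001]
wrist_force: [-0.2, -0.5, 0.6]
finger_gap: 0.0597
grip_force: 0.0
```

Request:
servo_tool(increments=[{"grip":0.3,"x":34.8,"y":6.2,"z":0,"roll":0},{"grip":0.3,"x":0,"y":0,"z":20,"roll":0},{"grip":0.3,"x":0,"y":0,"z":20,"roll":0},{"grip":0.3,"x":0,"y":0,"z":0,"roll":0},{"grip":0.3,"x":0,"y":0,"z":0,"roll":0}])

```text
clock: 17.98
tcp_pos: [0.4362, -0.3034, 0.0728]
orientation: [-0.001, -0.122, 0.993, 0.002]
wrist_force: [0.3, -0.3, 0.0]
finger_gap: 0.0597
grip_force: 0.0
```

Run:
```python
from h import *
plan(438.4,-305.7,12,194)
im=snap("scene","s7")[190:350,80:280]; cv2.imwrite("pics/s7c.png",cv2.resize(im[:,:,::-1],(750,600)))
```

```text
at [ 436.2 -303.4   72.8] yaw -166.0 roll -0.0 after roll: x -1.6 y -2.8 | before: x -1.6 y -2.8 | z 60.8
```

View pics/s7c.png

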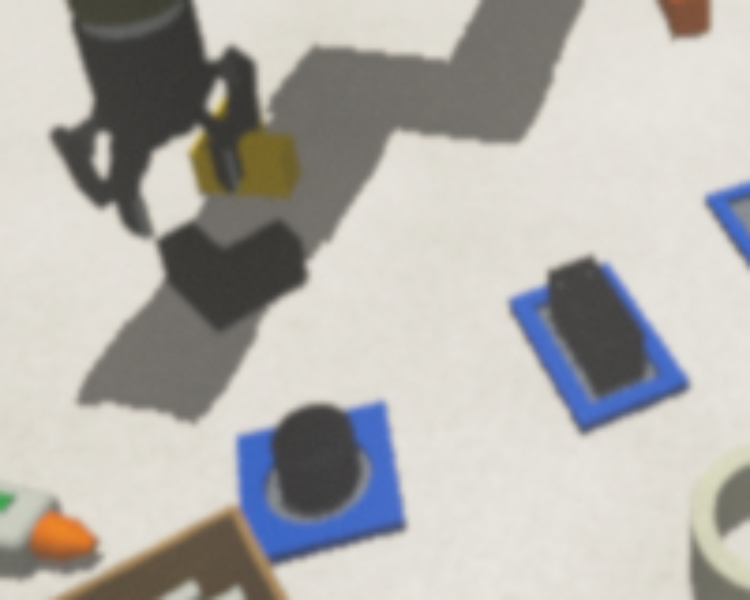

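The round insert is seated at (318,465), and the fingers straddle the corner insert's leg at (185,240). Grasping it.

Request:
servo_tool(increments=[{"grip":0.3,"x":0,"y":-2,"z":25,"roll":0},{"grip":0.3,"x":0,"y":0,"z":20,"roll":0},{"grip":0.3,"x":0,"y":0,"z":11,"roll":0},{"grip":0.3,"x":0,"y":0,"z":0,"roll":0},{"grip":1,"x":0,"y":0,"z":0,"roll":0}])

```text
clock: 18.45
tcp_pos: [0.4385, -0.3064, 0.0186]
orientation: [-0.0, -0.123, 0.992, 0.0]
wrist_force: [-0.0, 0.1, -0.1]
finger_gap: 0.0493
grip_force: 0.0
```

Request:
servo_tool(increments=[{"grip":1,"x":0,"y":0,"z":0,"roll":0},{"grip":1,"x":0,"y":0,"z":0,"roll":0},{"grip":1,"x":0,"y":0,"z":0,"roll":0},{"grip":1,"x":0,"y":0,"z":0,"roll":0},{"grip":1,"x":0,"y":0,"z":0,"roll":0}])

```text
clock: 18.87
tcp_pos: [0.4393, -0.3074, 0.0198]
orientation: [0.001, -0.123, 0.992, -0.001]
wrist_force: [-0.7, 0.2, 7.1]
finger_gap: 0.0297
grip_force: 36.5
```

Request:
servo_tool(increments=[{"grip":1,"x":0,"y":0,"z":-20,"roll":0},{"grip":1,"x":0,"y":0,"z":-35,"roll":0},{"grip":1,"x":0,"y":0,"z":-35,"roll":0},{"grip":1,"x":0,"y":0,"z":0,"roll":7},{"grip":1,"x":0,"y":0,"z":0,"roll":7}])

```text
clock: 19.28
tcp_pos: [0.4395, -0.3079, 0.1114]
orientation: [0.002, 0.002, 1.0, -0.002]
wrist_force: [0.5, 0.7, -1.4]
finger_gap: 0.0289
grip_force: 35.7
```

Request:
servo_tool(increments=[{"grip":1,"x":0,"y":0,"z":0,"roll":7},{"grip":1,"x":0,"y":0,"z":0,"roll":7},{"grip":1,"x":0,"y":0,"z":0,"roll":7},{"grip":1,"x":0,"y":0,"z":0,"roll":7},{"grip":1,"x":0,"y":0,"z":0,"roll":7}])

```text
clock: 19.7
tcp_pos: [0.4378, -0.3063, 0.1084]
orientation: [-0.0, 0.303, 0.953, -0.0]
wrist_force: [-0.1, 0.0, -0.6]
finger_gap: 0.0295
grip_force: 35.7
```

Request:
servo_tool(increments=[{"grip":1,"x":0,"y":0,"z":0,"roll":7},{"grip":1,"x":0,"y":0,"z":0,"roll":7},{"grip":1,"x":0,"y":0,"z":0,"roll":7},{"grip":1,"x":0,"y":0,"z":0,"roll":7},{"grip":1,"x":0,"y":0,"z":0,"roll":7}])

```text
clock: 20.12
tcp_pos: [0.4378, -0.3063, 0.1084]
orientation: [-0.0, 0.575, 0.818, -0.0]
wrist_force: [-0.5, -0.4, -0.9]
finger_gap: 0.0297
grip_force: 35.7
```

Request:
servo_tool(increments=[{"grip":1,"x":0,"y":0,"z":0,"roll":7},{"grip":1,"x":0,"y":0,"z":0,"roll":7},{"grip":1,"x":0,"y":0,"z":0,"roll":7},{"grip":1,"x":0,"y":0,"z":0,"roll":7},{"grip":1,"x":0,"y":0,"z":0,"roll":0}])

```text
clock: 20.53
tcp_pos: [0.4378, -0.3063, 0.1084]
orientation: [-0.0, 0.755, 0.656, -0.0]
wrist_force: [-0.0, 0.3, -0.5]
finger_gap: 0.0292
grip_force: 35.7
```

Run:
```python
from h import *
plan(597.8,119.3,23,82.2)
```

```text
at [ 437.8 -306.3  108.4] yaw 81.9 roll -0.3 after roll: x 443.4 y 100.7 | before: x 443.9 y 98.6 | z 85.4
```

Request:
servo_tool(increments=[{"grip":1,"x":34,"y":7.6,"z":0,"roll":0},{"grip":1,"x":34,"y":7.6,"z":0,"roll":0},{"grip":1,"x":34,"y":7.6,"z":0,"roll":0},{"grip":1,"x":34,"y":7.6,"z":0,"roll":0},{"grip":1,"x":34,"y":7.6,"z":0,"roll":0}])

```text
clock: 20.95
tcp_pos: [0.4992, -0.1419, 0.1084]
orientation: [0.0, 0.753, 0.658, -0.0]
wrist_force: [0.8, -0.3, -0.6]
finger_gap: 0.0293
grip_force: 35.6
```

Request:
servo_tool(increments=[{"grip":1,"x":34,"y":7.6,"z":0,"roll":0},{"grip":1,"x":34,"y":7.6,"z":0,"roll":0},{"grip":1,"x":34,"y":7.6,"z":0,"roll":0},{"grip":1,"x":34,"y":7.6,"z":0,"roll":0},{"grip":1,"x":34,"y":7.6,"z":0,"roll":0}])

```text
clock: 21.37
tcp_pos: [0.5602, 0.0216, 0.1085]
orientation: [0.0, 0.753, 0.658, -0.0]
wrist_force: [0.3, 0.3, -1.2]
finger_gap: 0.0295
grip_force: 35.6
```

Request:
servo_tool(increments=[{"grip":1,"x":34,"y":7.6,"z":0,"roll":0},{"grip":1,"x":34,"y":7.6,"z":0,"roll":0},{"grip":1,"x":34,"y":7.6,"z":0,"roll":0},{"grip":1,"x":0,"y":0,"z":15,"roll":0},{"grip":1,"x":0,"y":0,"z":15,"roll":0}])

```text
clock: 21.78
tcp_pos: [0.5981, 0.1203, 0.0788]
orientation: [0.001, 0.752, 0.66, 0.001]
wrist_force: [-0.5, -0.5, -0.8]
finger_gap: 0.0296
grip_force: 35.6
```

Request:
servo_tool(increments=[{"grip":1,"x":0,"y":0,"z":10,"roll":0},{"grip":1,"x":0,"y":0,"z":0,"roll":0},{"grip":1,"x":0,"y":0,"z":0,"roll":0},{"grip":1,"x":0,"y":0,"z":0,"roll":0}])

```text
clock: 22.12
tcp_pos: [0.5969, 0.1173, 0.0689]
orientation: [0.0, 0.754, 0.657, 0.0]
wrist_force: [0.3, 0.2, -1.0]
finger_gap: 0.0293
grip_force: 35.6
```

Run:
```python
from h import *
plan(597.8,119.3,23,82.2)
im=snap("scene","s8")[170:300,230:380]; cv2.imwrite("pics/s8c.png",cv2.resize(im[:,:,::-1],(690,600)))
```

```text
at [596.9 117.3  68.9] yaw 82.1 roll -0.1 after roll: x 2.1 y 0.6 | before: x 2.1 y 0.6 | z 45.9
```

View pics/s8c.png

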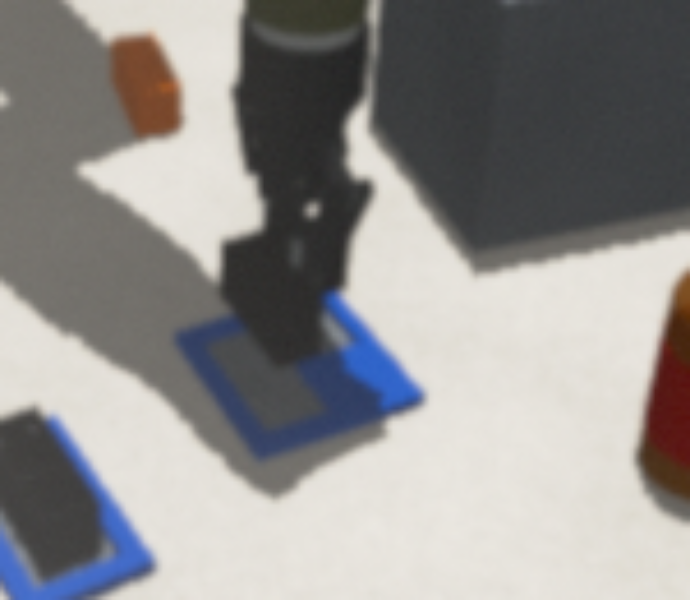

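The corner insert is level over the L recess with matching orientation, its leg running from (225,270) to (300,350). Lowering it.

Request:
servo_tool(increments=[{"grip":1,"x":2,"y":0.5,"z":20,"roll":0},{"grip":1,"x":0,"y":0,"z":15,"roll":0},{"grip":1,"x":0,"y":0,"z":7,"roll":0},{"grip":1,"x":0,"y":0,"z":0,"roll":0},{"grip":1,"x":0,"y":0,"z":0,"roll":0}])

```text
clock: 22.58
tcp_pos: [0.5975, 0.1194, 0.0268]
orientation: [0.0, 0.754, 0.657, 0.0]
wrist_force: [0.1, -0.0, -0.8]
finger_gap: 0.0295
grip_force: 35.6
```

Request:
servo_tool(increments=[{"grip":1,"x":0,"y":0,"z":1.5,"roll":0},{"grip":1,"x":0,"y":0,"z":1.5,"roll":0},{"grip":1,"x":0,"y":0,"z":1,"roll":0},{"grip":1,"x":0,"y":0,"z":0,"roll":0},{"grip":1,"x":0,"y":0,"z":0,"roll":0}])

```text
clock: 23.0
tcp_pos: [0.598, 0.1197, 0.0229]
orientation: [0.001, 0.754, 0.657, 0.001]
wrist_force: [1.4, 0.7, 0.6]
finger_gap: 0.0292
grip_force: 35.8
```

Request:
servo_tool(increments=[{"grip":1,"x":0,"y":0,"z":1,"roll":0},{"grip":1,"x":0,"y":0,"z":1,"roll":0},{"grip":1,"x":0,"y":0,"z":0,"roll":0},{"grip":1,"x":0,"y":0,"z":0,"roll":0}])

```text
clock: 23.33
tcp_pos: [0.5981, 0.1197, 0.0228]
orientation: [0.001, 0.754, 0.657, 0.001]
wrist_force: [-4.8, -0.5, 15.0]
finger_gap: 0.0294
grip_force: 37.5
```

Request:
servo_tool(increments=[{"grip":0.4,"x":0,"y":0,"z":-0.5,"roll":0},{"grip":0.4,"x":0,"y":0,"z":0,"roll":0},{"grip":0.4,"x":0,"y":0,"z":0,"roll":0},{"grip":0.4,"x":0,"y":0,"z":0,"roll":0},{"grip":0.4,"x":0,"y":0,"z":-15,"roll":0}])

```text
clock: 23.75
tcp_pos: [0.5948, 0.1195, 0.0327]
orientation: [-0.002, 0.754, 0.657, -0.002]
wrist_force: [-1.1, -0.0, -1.3]
finger_gap: 0.0509
grip_force: 0.0
```

Request:
servo_tool(increments=[{"grip":0.4,"x":0,"y":0,"z":-30,"roll":0},{"grip":0.4,"x":0,"y":0,"z":-40,"roll":0},{"grip":0.4,"x":0,"y":-20,"z":-35,"roll":0},{"grip":0.4,"x":0,"y":-40,"z":0,"roll":0},{"grip":0.4,"x":0,"y":-40,"z":0,"roll":0}])

```text
clock: 24.17
tcp_pos: [0.5003, 0.1335, 0.1431]
orientation: [0.002, 0.754, 0.656, 0.003]
wrist_force: [-1.0, 0.4, -0.1]
finger_gap: 0.0513
grip_force: 0.0
```

Request:
servo_tool(increments=[{"grip":0.4,"x":0,"y":-40,"z":0,"roll":0},{"grip":0.4,"x":0,"y":-40,"z":0,"roll":0},{"grip":0.4,"x":0,"y":0,"z":0,"roll":0},{"grip":0.4,"x":0,"y":0,"z":0,"roll":0},{"grip":0.4,"x":0,"y":0,"z":0,"roll":0}])

```text
clock: 24.58
tcp_pos: [0.4198, 0.1446, 0.1411]
orientation: [0.001, 0.754, 0.657, 0.001]
wrist_force: [0.8, 0.1, 0.3]
finger_gap: 0.051
grip_force: 0.0
```

Run:
```python
from h import *
from meas import *
a=snap("scene","s9")[120:360,120:400]; b=snap("top","t9")
im=cv2.imread("pics/t9.png"); hsv=cv2.cvtColor(im,cv2.COLOR_BGR2HSV); blk=hsv[...,2]<75
for n,s in dict(long=(479,237),round=(577,231),corner=(384,248)).items(): info(n,blob(im,blk,s),.024)
A=cv2.resize(a,(400,343)); B=cv2.resize(b[110:200,90:410],(800,225)) 
o=np.zeros((570,800,3),np.uint8); o[:343,:400]=A; o[345:570]=B; cv2.imwrite("pics/f9.png",o[:,:,::-1])
```

```text
long rect c [639.4 -86.7] size [41.3 92.1] long-axis deg 175.8 centroid [639.4 -86.5] corners [[592, -104], [684, -111], [687, -69], [595, -63]]
round rect c [ 645.4 -288.4] size [53.7 56.9] long-axis deg 133.3 centroid [ 645.7 -288.6] corners [[606, -286], [645, -328], [684, -291], [645, -249]]
corner rect c [621.2 111.3] size [81.9 83.2] long-axis deg 172.8 centroid [611.6 104.6] corners [[575, 76], [657, 66], [668, 147], [585, 157]]
```

View pics/f9.png

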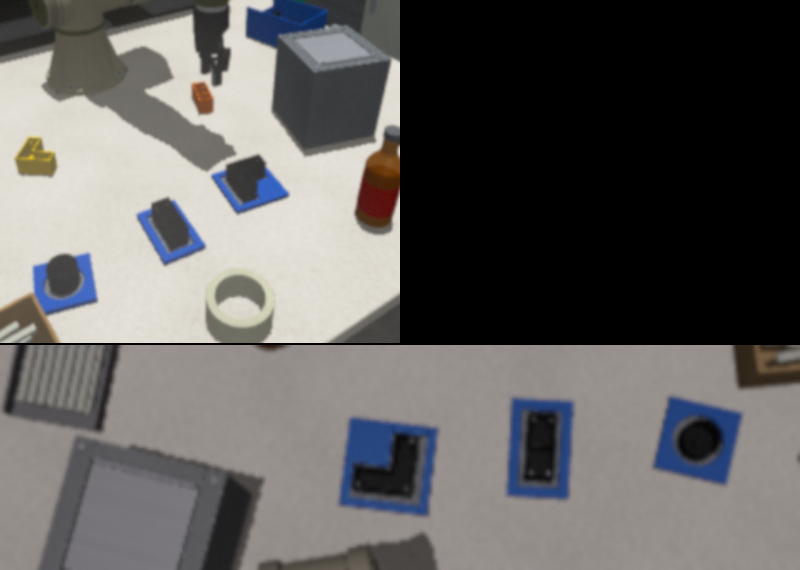

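All three inserts are within about 3 mm of their tray centres and aligned: corner at (390,465), long at (540,447), round at (698,440). The flap is shut and the arm is clear, so I'm handing in.

```bash
python3 -c "
from workcell import env
print(env.hand_in())"
```

```text
the job is handed in; nothing more can be done
None
```

The job is handed in at about 25 s of the 104 s limit: the three good inserts are seated in their own trays (each within about 3 mm of centre), and the short shot went through the flap, which is shut. The short shot lying inside the box is the one thing the cameras could not show, and the hand-in gave no verdict.

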